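Kick down the leg of an earring display and hold it upright

ROBOT

A 6-joint arm with a two-finger parallel gripper is mounted at the origin on a cart in front of the work surface, level with it; the furniture and walls round the work are solid. World frame = base frame: x ahead of the robot, y to its left, z up, the work surface at z = 0. Lengths are in m, angles in rad, forces in N, time in s.
With the tool pointing down it reaches from about 0.35 to 0.975 m from the base axis. Payload 4.9 kg.
Tool frame: the origin (TCP) lies midway between the tips of the shut fingers; the grasp point (between the pads) lies 19 mm behind it; z points along the fingers, y is the line along which they close (so a half turn about z gives the same grasp; the last joint's range is limited). The gripper opens to 85 mm and grips with 20 to 120 N. Pads are 22 mm wide; open, the fingers measure 114 mm over their backs; the gripper's body (76 mm by 85 mm) begins 54 mm behind the grasp point. The pads swing forward as they close: fully open they stand 13 mm farther back than shut.
Start: joints at [-1.31, 0.053, 1.613, -0, 1.476, -0.119], TCP at [0.232, -0.58, 0.231] pointing down, gripper open.
Joint ranges: [-3.01, 3.01], [-1.01, 2.22], [0.06, 2.58], [-1.02, 4.17], [0.09, 2.62], [-3.14, 3.14]. Speed limits (rad/s): [2.57, 2.57, 3.14, 3.14, 3.14, 3.14].

INTERFACE

Orientations are given as a rotation vector (axis times angle).
In Python, from station import ctrl gives the robot as it stands.
- The arm moves only by the shell command python3 -m handwheel 'ROWS' [FORCE]. ROWS is JSON, a list of rows, each an object with "gripper": the gripper command: -1 is fully open, 1 is shut, values between are in proportion; "offset": the shift along the tool's x, y, z in mm, a list of three; "rotation": the turn, a rotation vector about the tool's x, y, z in rad, a list of three. A call has exactly 8 rows; each row is the pose to reach, as a shift and turn from the pose commanded when the call began, along the tool's axes at that moment; what a row does not reach only later rows make up. A row lasts 1/8 s, in which the tool goes at most 62.5 mm and 10.7 degrees, less where a joint would pass 70% of its speed; a pose out of reach is approached as far as the arm can. A call with a gripper value outside its range is refused whole. The fingers move at their own pace and stop on an object; FORCE is the grip in N (left out, the last holds). Time passes only in rows, so rows that repeat a pose let the fingers close, or fill a call up. It gives the time, the measured TCP pose, the force, the opening and the grip force at its end, in the units of the state.
- ctrl.get_obs(): the state, without advancing time (a new reading comes with each control period).
- ctrl.get_image(name): name is "side" or "top"; returns a dict with "image" (420x560x3 uint8, red, green, blue), "fovy" (degrees; the focal length in pixels is half the picture's height over the tangent of half this angle, whatever the lens; pixels are square), "cx", "cy" (the principal point, pixels), "xyz" and "attitude" of the camera in the world. Camera axes: x right, y up, looking along -z (the intrinsics and any distortion apply to the point x, -y, -z); pixel columns grow to the right and rows downward; lengths in m; the calibration is good to about 2 mm. A picture is of the moment at which its call begins. There is no depth.
- ctrl.finish_job(): hands the job in; it is judged then, once.
The state is a dict: "t": time; "q": joint angles; "dq": joint speeds; "effort": joint torques, N m; "tool_pos": TCP position; "tool_rot": TCP orientation; "contact_force": force on the tool from outside, world axes, zero at the start; "wrist_torque": the same for the moment, N m; "opening": finger opening in m; "grip_force": force on a finger pad.
Only numpy, scipy, OpenCV 4.12 (cv2) and the standard library are available. Lean on these libraries where they do the work, as an engineer would, in place of code of your own. Each camera call takes 0.05 s, during which the arm holds its last target. There are 200 camera calls.

TASK

The earring display frame is leaning back with its sprung kick leg folded up: push the leg's red tab back and down over centre so that it snaps down by itself. Then take a firm grip of the brass top rail, bring the frame forward until it stands upright with the leg fully swung out, and finish while still holding it there, since it would tip over if let go. Leave the other things on the bench where they are.

Things in the scene. Friction and masses are not known exactly. Their poses are not given: they have to be found in the camera images.
- stand_base: fixed dark wooden foot plate of the display stand, 230 x 210 mm and 8 mm thick, lying flat on the worktop; it does not move. Origin on the worktop straight below the frame's hinge line; its x axis points to the back of the stand (the way the frame leans), y along the hinge line; the leg is on the -y side (right, seen from the front), z up. The plate reaches from x = -55 to x = +175 mm. The hinge line runs along y, 24 mm above the worktop.
- display_frame (a joint): lean of the frame about the hinge line, rad: 0 = upright, positive = leaning back (towards the plate's +x), stops at +0.5 (back) and -0.35 (forward). No spring or catch: near upright it topples either way under its own weight. The frame is about 0.8 kg, 150 mm wide: wooden panel with four flower earrings fixed on its front from 22 to 118 mm above the hinge, a free gap, and the brass rail on top.
- top_rail (a point): middle of the frame's round brass top rail, 14 mm in diameter, 136 mm long along the hinge direction, 160 mm from the hinge line. Below it is a 35 mm clear gap to the panel, so fingers can pinch it across its thickness; it may turn between the fingers.
- kick_leg (a joint): angle of the kick leg about its hub, rad, relative to the frame: 0 = folded up (its start), 2.15 = fully swung out at its stop. It turns back and down about an axis along the stand's y. A spring of about 0.08 N m pushes it back to 0 until about 0.6 (over centre, leg about level), beyond that towards 2.15. While the frame leans right back the foot meets the plate at about 1.65 and the leg rests there; as the frame comes upright the spring swings it out to 2.15.
- hub (a point): pivot of the kick leg, on the leg's own plane, 86 mm to the -y side of the frame's middle and 110 mm from the hinge line along the frame. The leg is a 9 mm steel rod with its foot end 119 mm from here.
- red_tab (a point): on the red tab of the kick leg, a round pin 10 mm in diameter that sticks out 50 mm from the leg's foot end along the stand's -y, away from the frame; this point is 30 mm out from the leg. Pushing from above or from the front, on a circle of 119 mm about the hub, with about 1 N flips the leg.
- spool_gold_mid (a point): bystander: spool of gold wire, 43 mm across, 22 mm high; point 10 mm up. Leave alone.
- spool_white_mid (a point): bystander: white spool, 43 mm across, 22 mm high; point 10 mm up. Leave alone.
- tape_mid (a point): bystander: roll of violet tape, 62 mm across, 19 mm high; point 10 mm up. Leave alone. A black boom arm hangs over the far left of the bench near the robot (about x 0.25 to 0.6, y beyond 0.35, from 0.25 m up): keep the arm clear of it.
- bead_jar_mid (a point): bystander: small jar of red beads with a black lid, 38 mm across, 46 mm high; point 10 mm up. Leave alone.
- dropper_mid (a point): bystander: black needle-tip dropper bottle, 25 mm across, 86 mm high; point 10 mm up. Leave alone.

How it is judged:
On the way, in this order (a step that is already met when the one before it is completed fails the run):
1. the kick leg is flipped over centre while the frame still leans back (value of joint kick_leg above 1.3 rad and value of joint display_frame above 0.15 rad), for 0.2 s.
2. the frame is brought upright with the leg fully out, the fingers gripping it at its top rail (value of joint display_frame between -0.09 and 0.09 rad and value of joint kick_leg above 2.05 rad and contact force between the fingers and display_frame above 2 N and distance between the grasp point and top_rail below 0.085 m), for 0.3 s.
At the end, for the whole second after the job is handed in: The frame stands still within 0.09 rad (5 degrees) of upright, the kick leg is within 0.1 rad of its swung-out stop, and the fingers still grip the frame with more than 2 N at the top rail (grasp point within 85 mm of the rail's middle) (all of step 2 and velocity of joint display_frame between -0.1 and 0.1 rad/s); the arm keeps its last pose, push and grip.
It fails at once if the gold wire spool is moved by more than 25 mm (distance of spool_gold_mid from where it was at the start of the episode above 0.025 m).
It fails at once if the white spool is moved by more than 25 mm (distance of spool_white_mid from where it was at the start of the episode above 0.025 m).
It fails at once if the roll of tape is moved by more than 25 mm (distance of tape_mid from where it was at the start of the episode above 0.025 m).
It fails at once if the bead jar is moved by more than 25 mm (distance of bead_jar_mid from where it was at the start of the episode above 0.025 m).
It fails at once if the dropper bottle is moved by more than 25 mm (distance of dropper_mid from where it was at the start of the episode above 0.025 m).
It also fails if it takes over 50 s, if anything falls off the work surface, if the arm or the gripper's body presses on something with over 40 N, if the wrist force passes 120 N, or if a joint passes its speed limit or range.

## Working session

There is one attempt and no reset: what is moved stays moved. The work goes in short steps, Python scripts to look and compute and a shell command to move; the robot and the scene stay as the last step left them, time stands still between calls to the robot, and variables do not carry over. Pictures are saved under pics/ and viewed, at most 10 in all, crops included, and the job is handed in when it is done.

```bash
mkdir -p pics
python3 - <<'E'
from station import ctrl
import cv2
for n in("side","top"):
    d=ctrl.get_image(n); print(n,{k:v for k,v in d.items() if k!="image"})
    cv2.imwrite(f"pics/{n}0.png",cv2.resize(d["image"][:,:,::-1],(800,600),interpolation=cv2.INTER_CUBIC))
o=ctrl.get_obs(); print(o)
E
```

```text
side {'fovy': 51.56818192481364, 'cx': 282.9743693244453, 'cy': 205.91488143248154, 'xyz': array([ 0.42310825, -1.19452547,  0.70073384]), 'attitude': array([ 1.15558129, -0.08704105, -0.11467675])}
top {'fovy': 44.35597470227573, 'cx': 285.0177946287421, 'cy': 218.71407051390716, 'xyz': array([-0.08540305,  0.34114595,  1.71479091]), 'attitude': array([ 0.2801441 , -0.43036304, -1.92667458])}
{'t': 0.1, 'q': array([-1.30998758e+00,  5.32758636e-02,  1.61413827e+00,  1.77782206e-06,
        1.47601932e+00, -1.18968892e-01]), 'dq': array([-0.00014087, -0.00184903, -0.00271388,  0.0004318 ,  0.00050495,
       -0.00169255]), 'effort': array([ 2.61885743e-04, -3.94906497e+01, -3.71363068e+01, -1.18144939e-06,
        3.96454110e-03, -4.11947980e-06]), 'tool_pos': array([ 0.23156953, -0.57991382,  0.23020625]), 'tool_rot': array([-3.08331999e+00, -5.92627844e-01,  2.02004017e-04]), 'contact_force': array([-0.03529652,  0.66837245,  0.31828682]), 'wrist_torque': array([-0.01538796, -0.02756641, -0.02428755]), 'grip_force': 0.0, 'opening': 0.0857657791695949}
```

View pics/side0.png

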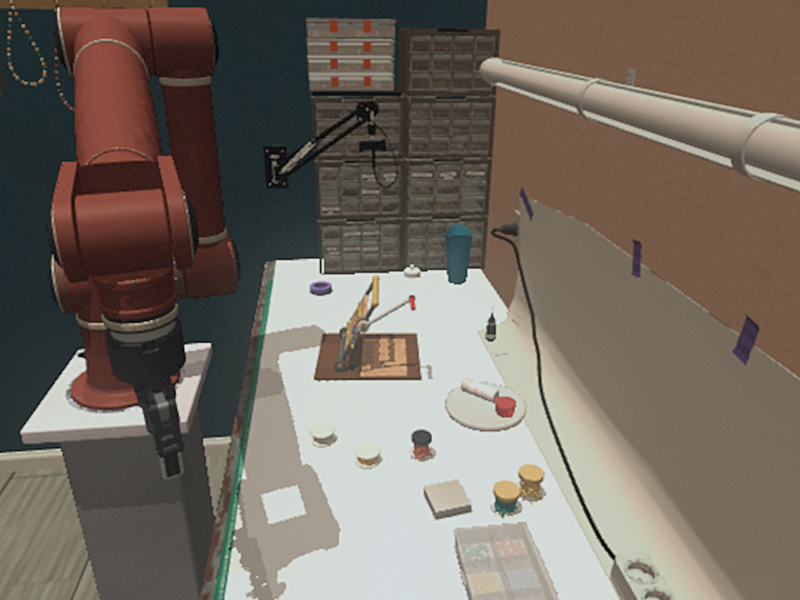

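View pics/top0.png

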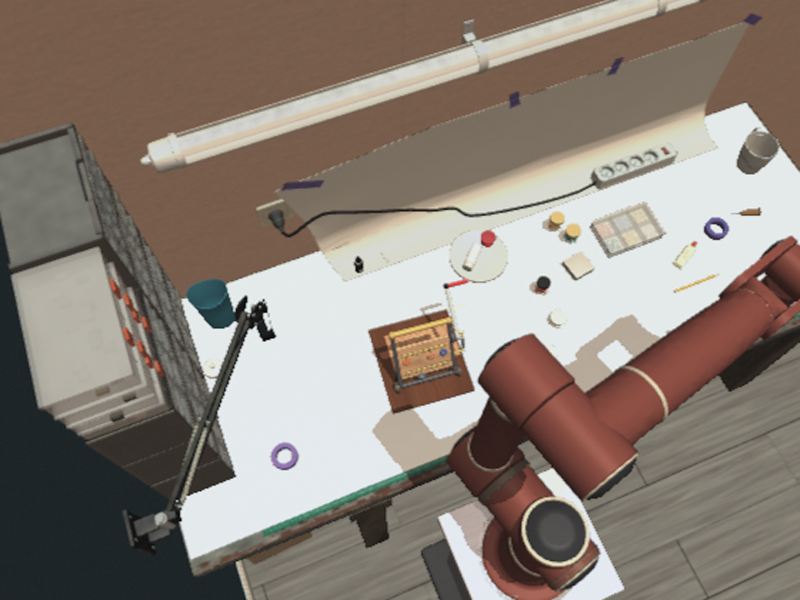

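The side view shows the stand at about (370,340), leaning right with the leg's red tab at (412,302). In the top view the stand is at about (425,360) and the tab at (456,285). I'll enlarge both next.

```bash
cat > h.py <<'E'
import numpy as np, cv2
from scipy.spatial.transform import Rotation as R
from station import ctrl
def cam(d):
    f=210/np.tan(np.radians(d["fovy"]/2)); return f,R.from_rotvec(d["attitude"]).as_matrix()
def proj(d,p):
    f,M=cam(d); c=(np.atleast_2d(p)-d["xyz"])@M
    return np.c_[d["cx"]-f*c[:,0]/c[:,2], d["cy"]+f*c[:,1]/c[:,2]]
def ray(d,uv):
    f,M=cam(d); v=M@np.array([(uv[0]-d["cx"])/f,-(uv[1]-d["cy"])/f,-1]); return d["xyz"],v
def plane(d,uv,z):
    o,v=ray(d,uv); return o+v*(z-o[2])/v[2]
def tri(d1,a,d2,b):
    o1,v1=ray(d1,a);o2,v2=ray(d2,b)
    s=np.linalg.lstsq(np.c_[v1,-v2],o2-o1,rcond=None)[0]
    p,q=o1+v1*s[0],o2+v2*s[1]; return (p+q)/2,np.linalg.norm(p-q)
def crop(d,x0,y0,w,h,k,fn):
    im=d["image"][y0:y0+h,x0:x0+w,::-1]
    cv2.imwrite(fn,cv2.resize(im,None,fx=k,fy=k,interpolation=cv2.INTER_CUBIC))
E
python3 - <<'E'
from h import *
s=ctrl.get_image("side");t=ctrl.get_image("top")
crop(s,215,185,90,85,7,"pics/s1.png");crop(t,250,190,90,100,6,"pics/t1.png")
o=ctrl.get_obs();print(proj(s,o["tool_pos"])*800/560,proj(t,o["tool_pos"])*800/560)
E
```

```text
[[165.51318417 461.62446064]] [[734.77834155 332.11240804]]
```

View pics/s1.png

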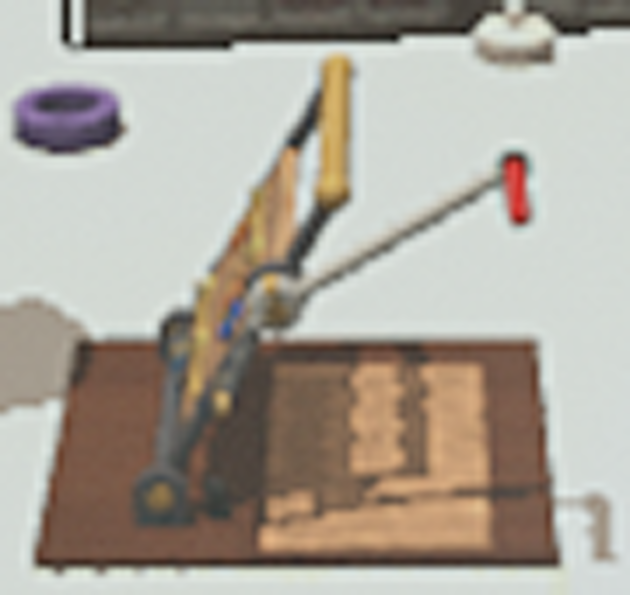

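View pics/t1.png

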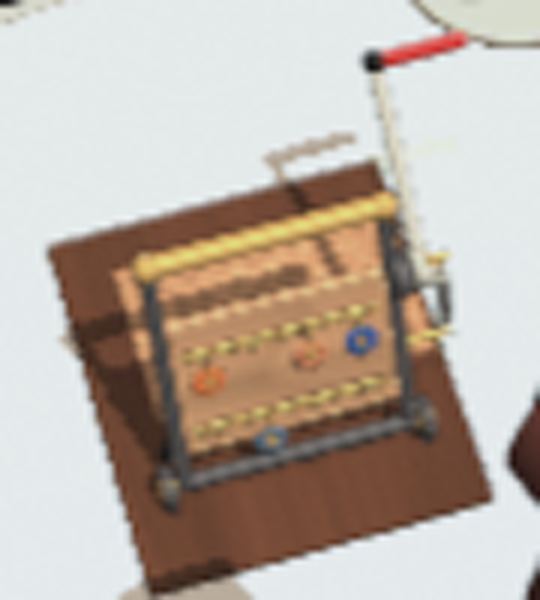

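The crops show the plate corners, the rail ends and the tab clearly. The tab's black end is at side crop (513,160) and top crop (373,62). Its red tip is at (520,218) and (465,40). I'll fit the pose to these.

```bash
cat > pose.py <<'E'
from h import *
from scipy.optimize import least_squares
def frame(p,pts): # stand coords -> world
    c,s=np.cos(p[2]),np.sin(p[2]); pts=np.atleast_2d(pts)
    return np.c_[p[0]+c*pts[:,0]-s*pts[:,1],p[1]+s*pts[:,0]+c*pts[:,1],pts[:,2]]
def onf(l,r,y): return [r*np.sin(l),y,.024+r*np.cos(l)]
def model(p):
    l=p[3]; hub=np.array(onf(l,.11,-.086))
    foot=hub+.119*np.array([np.sin(p[4]),0,np.cos(p[4])]) # p4: leg dir from vertical, world
    return frame(p,[[-.055,.105,.008],[.175,.105,.008],[.175,-.105,.008],[-.055,-.105,.008],onf(l,.16,.068),onf(l,.16,-.068),foot,foot+[0,-.05,0]])
E
python3 - <<'E'
from pose import *
s=ctrl.get_image("side");t=ctrl.get_image("top")
S=np.array([[85,343],[535,343],[557,562],[38,562],[337,62],[335,193],[513,164],[520,220]])/7+[215,185]
T=np.array([[50,247],[375,162],[490,497],[150,592],[145,265],[390,203],[373,62],[465,40]])/6+[250,190]
T=T[[0,1,2,3,4,5,6,7]]
f=lambda p:np.r_[(proj(s,model(p))-S).ravel(),(proj(t,model(p))-T).ravel()]
for i in range(4): print("cornerS",plane(s,S[i],.008),"T",plane(t,T[i],.008))
for i in range(4,8): print(tri(s,S[i],t,T[i]))
r=least_squares(f,[.55,.1,0,.5,1.1],loss="soft_l1");print(r.x,r.cost);print(f(r.x).reshape(2,-1,2).round(1).tolist())
print(model(r.x).round(4))
E
```

```text
cornerS [0.41946065 0.15460071 0.008     ] T [0.63659073 0.13658194 0.008     ]
cornerS [0.6400643  0.12861396 0.008     ] T [ 0.61386404 -0.06730877  0.008     ]
cornerS [ 0.61800931 -0.07614195  0.008     ] T [ 0.39157991 -0.04231513  0.008     ]
cornerS [ 0.39551359 -0.04929155  0.008     ] T [0.41380398 0.16179393 0.008     ]
(array([0.54039548, 0.11193274, 0.16865376]), np.float64(0.002595529308657485))
(array([ 0.5256675 , -0.02724831,  0.16531362]), np.float64(0.0041654374345608345))
(array([ 0.59919857, -0.04878767,  0.18490632]), np.float64(0.002225080786011593))
(array([ 0.59350435, -0.10214046,  0.18388403]), np.float64(0.0036373473056697182))
[ 0.46152701  0.05457814 -0.15265726  0.47693484  1.01700218] 283.7283808116776
[[[1.0, -1.6], [2.8, -0.6], [0.2, -0.1], [-1.4, -1.4], [0.9, 1.0], [-1.4, -0.4], [-0.4, 1.0], [-1.5, 0.3]], [[14.3, 55.6], [-54.3, 10.5], [-17.6, -57.7], [56.3, -15.6], [-0.2, -1.3], [-1.0, 0.2], [1.3, -0.5], [0.3, 0.0]]]
[[ 0.4231  0.1667  0.008 ]
 [ 0.6505  0.1317  0.008 ]
 [ 0.6185 -0.0758  0.008 ]
 [ 0.3912 -0.0408  0.008 ]
 [ 0.5445  0.1106  0.1661]
 [ 0.5238 -0.0238  0.1661]
 [ 0.5984 -0.0535  0.1843]
 [ 0.5908 -0.1029  0.1843]]
```

Run:
```python
from pose import *
s=ctrl.get_image("side");t=ctrl.get_image("top")
S=np.array([[85,343],[535,343],[557,562],[38,562],[337,62],[335,193],[513,164],[520,220]])/7+[215,185]
T=np.array([[50,247],[375,162],[490,497],[150,592],[145,265],[390,203],[373,62],[465,40]])/6+[250,190]
T=T[[3,0,1,2,4,5,6,7]]
f=lambda p:np.r_[(proj(s,model(p))-S).ravel(),(proj(t,model(p))-T).ravel()]
r=least_squares(f,[.55,.1,0,.5,1.1],loss="soft_l1");p=r.x;np.save("p.npy",p);print(p,r.cost);print(f(p).reshape(2,-1,2).round(1).tolist())
print(model(p).round(4))
hub=np.array(onf(p[3],.11,-.086))
for d in np.arange(0,2.2,.2):
    a=p[4]+d; print(d,frame(p,hub+[.119*np.sin(a),-.03,.119*np.cos(a)]).round(3))
for l in(p[3],0): print("rail",frame(p,onf(l,.16,0)))
o=ctrl.get_obs();print(R.from_rotvec(o["tool_rot"]).as_matrix().round(3))
# wanted tool: down, y along stand x
```

```text
[ 0.45721151  0.05174242 -0.11181763  0.49772562  1.00368136] 8.045904767791946
[[[-1.5, -0.9], [0.4, -1.1], [0.2, -0.7], [-1.6, -0.4], [-0.2, 1.4], [-0.8, 0.1], [-0.1, 0.5], [-0.5, -0.2]], [[-0.2, -0.1], [-0.6, -1.5], [0.6, -1.7], [1.2, -0.2], [0.1, -0.1], [-1.1, -0.1], [0.4, -0.6], [-0.7, -0.5]]]
[[ 0.4143  0.1622  0.008 ]
 [ 0.6428  0.1366  0.008 ]
 [ 0.6194 -0.0721  0.008 ]
 [ 0.3908 -0.0465  0.008 ]
 [ 0.5407  0.1108  0.1646]
 [ 0.5255 -0.0244  0.1646]
 [ 0.5995 -0.0508  0.1846]
 [ 0.594  -0.1005  0.1846]]
0.0 [[ 0.596 -0.081  0.185]]
0.2 [[ 0.607 -0.082  0.163]]
0.4 [[ 0.613 -0.082  0.14 ]]
0.6000000000000001 [[ 0.615 -0.083  0.117]]
0.8 [[ 0.612 -0.082  0.093]]
1.0 [[ 0.604 -0.081  0.071]]
1.2000000000000002 [[ 0.592 -0.08   0.05 ]]
1.4000000000000001 [[ 0.576 -0.078  0.033]]
1.6 [[ 0.557 -0.076  0.018]]
1.8 [[ 0.536 -0.074  0.008]]
2.0 [[ 0.513 -0.071  0.003]]
rail [[0.53312299 0.04321863 0.16458731]]
rail [[0.45721151 0.05174242 0.184     ]]
[[ 0.929  0.371 -0.   ]
 [ 0.371 -0.929  0.   ]
 [ 0.    -0.    -1.   ]]
```

```bash
python3 -m handwheel '[{"gripper":1,"offset":[46,-28,-2],"rotation":[0,0,-0.135]},{"gripper":1,"offset":[92,-57,-4],"rotation":[0,0,-0.27]},{"gripper":1,"offset":[138,-85,-6],"rotation":[0,0,-0.405]},{"gripper":1,"offset":[184,-114,-8],"rotation":[0,0,-0.54]},{"gripper":1,"offset":[230,-142,-10],"rotation":[0,0,-0.675]},{"gripper":1,"offset":[275,-170,-10],"rotation":[0,0,-0.81]},{"gripper":1,"offset":[320,-199,-10],"rotation":[0,0,-0.945]},{"gripper":1,"offset":[366,-227,-10],"rotation":[0,0,-1.08]}]' 30
cat > to.py <<'E'
import sys
from h import *
o=ctrl.get_obs();M=R.from_rotvec(o["tool_rot"]).as_matrix()
print(M.round(3).tolist(),o["tool_pos"].round(4),o["contact_force"].round(1),o["t"])
for a in sys.argv[1:]: print(a,(M.T@(np.array(eval(a))-o["tool_pos"])*1000).round(1))
E
python3 to.py .598,-.085,.225 .598,-.085,.2 .606,-.085,.16 .610,-.085,.13 .611,-.085,.095
```

```text
t: 1.4
tool_pos: [0.4883, -0.2324, 0.2416]
tool_rot: [2.336, 2.099, 0.0]
contact_force: [0.4, -0.3, -0.4]
opening: -0.0001
grip_force: 0.0
[[0.106, 0.994, 0.001], [0.994, -0.106, -0.001], [-0.0, 0.001, -1.0]] [ 0.4883 -0.2324  0.2416] [ 0.4 -0.3 -0.4] 1.4
.598,-.085,.225 [158.3  93.4  16.6]
.598,-.085,.2 [158.3  93.4  41.6]
.606,-.085,.16 [159.2 101.3  81.6]
.610,-.085,.13 [159.6 105.2 111.6]
.611,-.085,.095 [159.7 106.2 146.6]
```

```bash
python3 -m handwheel '[{"gripper":1,"offset":[45,27,0],"rotation":[0,0,0]},{"gripper":1,"offset":[90,54,0],"rotation":[0,0,0]},{"gripper":1,"offset":[130,80,0],"rotation":[0,0,0]},{"gripper":1,"offset":[158,93,8],"rotation":[0,0,0]},{"gripper":1,"offset":[158,93,16],"rotation":[0,0,0]},{"gripper":1,"offset":[158,94,30],"rotation":[0,0,0]},{"gripper":1,"offset":[158,94,38],"rotation":[0,0,0]},{"gripper":1,"offset":[158,94,42],"rotation":[0,0,0]}]'
python3 - <<'E'
from h import *
s=ctrl.get_image("side");t=ctrl.get_image("top")
a=cv2.resize(s["image"][170:270,215:315],None,fx=4,fy=4);b=cv2.resize(t["image"][180:280,250:350],None,fx=4,fy=4)
cv2.imwrite("pics/c1.png",np.hstack([a,b])[:,:,::-1])
E
```

```text
t: 2.4
tool_pos: [0.5977, -0.0881, 0.1983]
tool_rot: [-2.342, -2.092, 0.001]
contact_force: [1.2, 0.1, -0.0]
opening: -0.0002
grip_force: 0.0
```

View pics/c1.png

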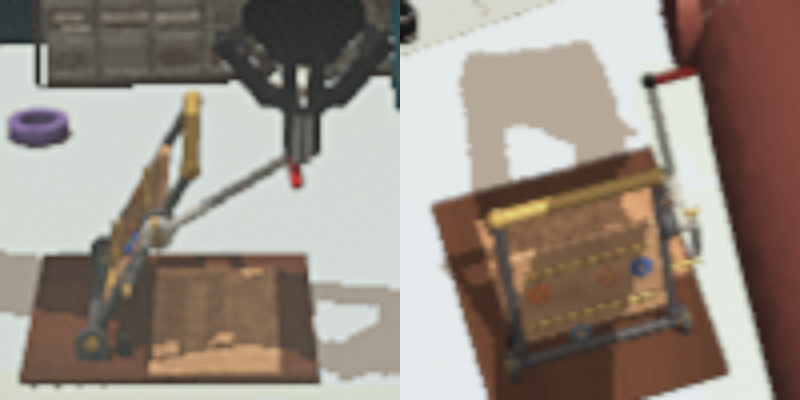

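The fingertips are right above the tab: tip at (300,155), tab at (295,172) in the left half. Next is the push along the arc.

```bash
python3 -m handwheel '[{"gripper":1,"offset":[2,4,12],"rotation":[0,0,0]},{"gripper":1,"offset":[2,7,26],"rotation":[0,0,0]},{"gripper":1,"offset":[2,9,40],"rotation":[0,0,0]},{"gripper":1,"offset":[2,11,54],"rotation":[0,0,0]},{"gripper":1,"offset":[2,12,68],"rotation":[0,0,0]},{"gripper":1,"offset":[2,13,82],"rotation":[0,0,0]},{"gripper":1,"offset":[2,13,94],"rotation":[0,0,0]},{"gripper":1,"offset":[2,13,104],"rotation":[0,0,0]}]'
python3 - <<'E'
from h import *
s=ctrl.get_image("side");t=ctrl.get_image("top")
a=cv2.resize(s["image"][170:270,215:315],None,fx=4,fy=4);b=cv2.resize(t["image"][180:280,250:350],None,fx=4,fy=4)
cv2.imwrite("pics/c2.png",np.hstack([a,b])[:,:,::-1])
E
python3 to.py
```

```text
t: 3.5
tool_pos: [0.611, -0.0866, 0.0941]
tool_rot: [-2.34, -2.094, 0.001]
contact_force: [-0.1, 0.5, -0.4]
opening: -0.0002
grip_force: 0.0
[[0.111, 0.994, -0.003], [0.994, -0.111, 0.001], [0.0, -0.003, -1.0]] [ 0.6104 -0.0865  0.0935] [ 1.2 -0.1 -1. ] 3.6
```

View pics/c2.png

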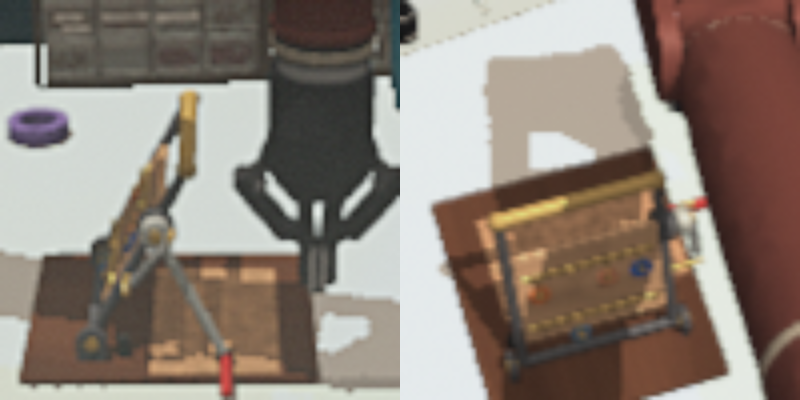

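The leg has snapped down: its foot and tab are at the plate, (225,360) in the left half. The frame is still leaning back. Next I rise, open the fingers and go over the rail.

```bash
python3 -m handwheel '[{"gripper":1,"offset":[0,0,-55],"rotation":[0,0,0]},{"gripper":1,"offset":[0,0,-110],"rotation":[0,0,0]},{"gripper":0,"offset":[0,0,-166],"rotation":[0,0,0]},{"gripper":-1,"offset":[30,-23,-168],"rotation":[0,0,0]},{"gripper":-1,"offset":[60,-46,-168],"rotation":[0,0,0]},{"gripper":-1,"offset":[90,-69,-168],"rotation":[0,0,0]},{"gripper":-1,"offset":[120,-92,-168],"rotation":[0,0,0]},{"gripper":-1,"offset":[120,-92,-168],"rotation":[0,0,0]}]'
python3 to.py .533,.043,.2 .533,.043,.147
python3 - <<'E'
from h import *
s=ctrl.get_image("side");t=ctrl.get_image("top")
a=cv2.resize(s["image"][150:250,215:315],None,fx=4,fy=4);b=cv2.resize(t["image"][180:280,250:350],None,fx=4,fy=4)
cv2.imwrite("pics/c3.png",np.hstack([a,b])[:,:,::-1])
E
```

```text
t: 4.6
tool_pos: [0.5327, 0.0443, 0.2643]
tool_rot: [2.337, 2.098, 0.002]
contact_force: [-0.1, -1.0, 0.1]
opening: 0.0851
grip_force: 0.0
[[0.108, 0.994, 0.002], [0.994, -0.108, 0.0], [0.0, 0.002, -1.0]] [0.5327 0.0443 0.2643] [-0.1 -1.   0.1] 4.6
.533,.043,.2 [-1.3  0.3 64.3]
.533,.043,.147 [ -1.3   0.2 117.3]
```

View pics/c3.png

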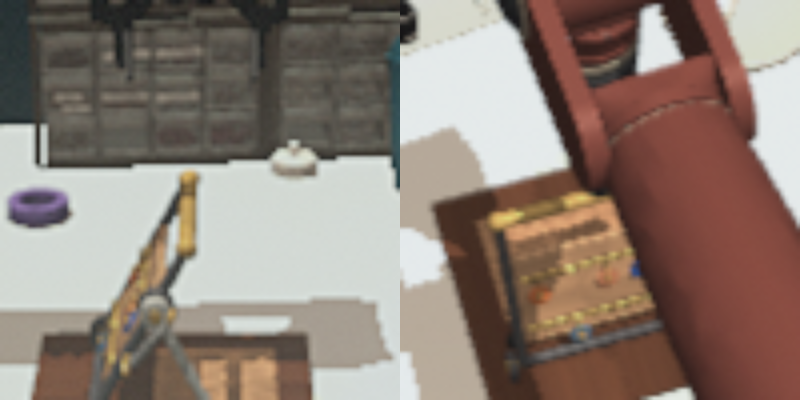

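The open fingers at (122,60) and (262,60) straddle the rail at about x = 188, so they are centred. Next I descend and close.

```bash
python3 -m handwheel '[{"gripper":-1,"offset":[0,0,40],"rotation":[0,0,0]},{"gripper":-1,"offset":[0,0,75],"rotation":[0,0,0]},{"gripper":-1,"offset":[0,0,100],"rotation":[0,0,0]},{"gripper":-1,"offset":[0,0,116],"rotation":[0,0,0]},{"gripper":-1,"offset":[0,0,116],"rotation":[0,0,0]},{"gripper":0.4,"offset":[0,0,116],"rotation":[0,0,0]},{"gripper":1,"offset":[0,0,116],"rotation":[0,0,0]},{"gripper":1,"offset":[0,0,116],"rotation":[0,0,0]}]' 60
python3 -m handwheel '[{"gripper":1,"offset":[0,0,0],"rotation":[0,0,0]},{"gripper":1,"offset":[0,0,0],"rotation":[0,0,0]},{"gripper":1,"offset":[0,0,0],"rotation":[0,0,0]},{"gripper":1,"offset":[0,0,0],"rotation":[0,0,0]},{"gripper":1,"offset":[0,0,0],"rotation":[0,0,0]},{"gripper":1,"offset":[0,0,0],"rotation":[0,0,0]},{"gripper":1,"offset":[0,0,0],"rotation":[0,0,0]},{"gripper":1,"offset":[0,0,0],"rotation":[0,0,0]}]'
python3 - <<'E'
from h import *
import numpy as np
p=np.load("p.npy"); l0=p[3]
o=ctrl.get_obs();M=R.from_rotvec(o["tool_rot"]).as_matrix();print(o["contact_force"],o["wrist_torque"],o["opening"],o["grip_force"])
for l in np.linspace(l0,0,9):
    d=np.array([.16*(np.sin(l)-np.sin(l0))*np.cos(p[2]),.16*(np.sin(l)-np.sin(l0))*np.sin(p[2]),.16*(np.cos(l)-np.cos(l0))])
    print(l.round(3),(M.T@d*1000).round(1))
s=ctrl.get_image("side")
cv2.imwrite("pics/c4.png",cv2.resize(s["image"][150:250,215:315,::-1],None,fx=4,fy=4))
E
```

```text
t: 5.7
tool_pos: [0.534, 0.0427, 0.1483]
tool_rot: [2.34, 2.094, 0.002]
contact_force: [0.7, -1.3, 0.5]
opening: 0.0323
grip_force: 0.0
t: 6.7
tool_pos: [0.53, 0.0432, 0.1477]
tool_rot: [-2.335, -2.091, 0.011]
contact_force: [-14.4, 1.0, 9.6]
opening: 0.012
grip_force: 58.4
[-14.35356434   1.02648267   9.57560009] [0.206007   2.4224094  0.05350357] 0.011960155623558684 58.408071398735046
0.498 [0. 0. 0.]
0.436 [ 0.  -8.9 -4.4]
0.373 [  0.  -18.1  -8.2]
0.311 [  0.  -27.5 -11.5]
0.249 [  0.  -37.1 -14.1]
0.187 [  0.1 -46.9 -16.2]
0.124 [  0.1 -56.7 -17.6]
0.062 [  0.1 -66.6 -18.5]
0.0 [  0.1 -76.6 -18.7]
```

View pics/c4.png

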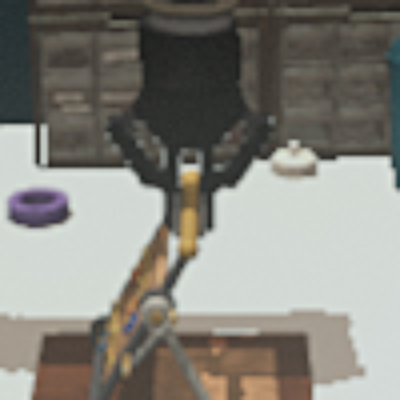

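The rail is gripped (12 mm opening, 58 N) between the pads at (190,210). Next I swing the frame along the arc to upright.

```bash
python3 -m handwheel '[{"gripper":1,"offset":[0,-4,-2],"rotation":[0,0,0]},{"gripper":1,"offset":[0,-9,-4.5],"rotation":[0,0,0]},{"gripper":1,"offset":[0,-13.5,-6.5],"rotation":[0,0,0]},{"gripper":1,"offset":[0,-18,-8],"rotation":[0,0,0]},{"gripper":1,"offset":[0,-23,-10],"rotation":[0,0,0]},{"gripper":1,"offset":[0,-27.5,-11.5],"rotation":[0,0,0]},{"gripper":1,"offset":[0,-32,-13],"rotation":[0,0,0]},{"gripper":1,"offset":[0,-37,-14],"rotation":[0,0,0]}]'
python3 to.py
```

```text
t: 7.75
tool_pos: [0.4971, 0.0466, 0.1622]
tool_rot: [2.34, 2.094, 0.002]
contact_force: [1.9, -0.6, -1.3]
opening: 0.0119
grip_force: 59.0
[[0.111, 0.994, 0.002], [0.994, -0.111, -0.0], [-0.0, 0.002, -1.0]] [0.4971 0.0466 0.1622] [ 1.9 -0.6 -1.3] 7.75
```

```bash
python3 -m handwheel '[{"gripper":1,"offset":[0,-6,-1.3],"rotation":[0,0,0]},{"gripper":1,"offset":[0,-12,-2.3],"rotation":[0,0,0]},{"gripper":1,"offset":[0,-18,-3.2],"rotation":[0,0,0]},{"gripper":1,"offset":[0,-24,-3.9],"rotation":[0,0,0]},{"gripper":1,"offset":[0,-30,-4.3],"rotation":[0,0,0]},{"gripper":1,"offset":[0,-36,-4.6],"rotation":[0,0,0]},{"gripper":1,"offset":[0,-40,-4.7],"rotation":[0,0,0]},{"gripper":1,"offset":[0,-40,-4.7],"rotation":[0,0,0]}]'
python3 -m handwheel '[{"gripper":1,"offset":[0,0,0],"rotation":[0,0,0]},{"gripper":1,"offset":[0,0,0],"rotation":[0,0,0]},{"gripper":1,"offset":[0,0,0],"rotation":[0,0,0]},{"gripper":1,"offset":[0,0,0],"rotation":[0,0,0]},{"gripper":1,"offset":[0,0,0],"rotation":[0,0,0]},{"gripper":1,"offset":[0,0,0],"rotation":[0,0,0]},{"gripper":1,"offset":[0,0,0],"rotation":[0,0,0]},{"gripper":1,"offset":[0,0,0],"rotation":[0,0,0]}]'
python3 - <<'E'
from h import *
s=ctrl.get_image("side");t=ctrl.get_image("top")
a=cv2.resize(s["image"][170:270,215:315],None,fx=6,fy=6)
cv2.imwrite("pics/c5.png",a[:,:,::-1])
from pose import *
p=np.load("p.npy").copy();
for l,r in((0,2.15),(.05,2.15),(-.05,2.15),(0,1.9)):
    p[3]=l;p[4]=1.0037-.4977+r+l; m=model(p)[4:]; print(l,r,((proj(s,m)-[215,170])*6).round(0).tolist())
E
```

```text
t: 8.75
tool_pos: [0.4586, 0.0508, 0.169]
tool_rot: [2.338, 2.091, 0.006]
contact_force: [3.0, -2.4, 7.2]
opening: 0.0117
grip_force: 59.1
t: 9.75
tool_pos: [0.4587, 0.0508, 0.169]
tool_rot: [2.338, 2.091, 0.006]
contact_force: [3.4, -2.3, 7.4]
opening: 0.0117
grip_force: 59.1
0 2.15 [[145.0, 118.0], [126.0, 220.0], [243.0, 514.0], [240.0, 565.0]]
0.05 2.15 [[160.0, 119.0], [143.0, 221.0], [244.0, 518.0], [240.0, 570.0]]
-0.05 2.15 [[130.0, 119.0], [110.0, 221.0], [243.0, 509.0], [239.0, 560.0]]
0 1.9 [[145.0, 118.0], [126.0, 220.0], [291.0, 484.0], [289.0, 535.0]]
```

View pics/c5.png

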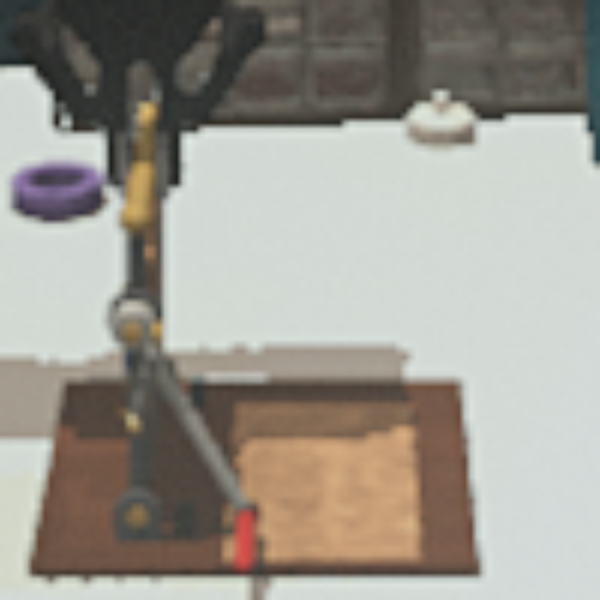

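The frame is upright: the rail's near end is at (137,212), a lean of about 0.02 rad. The leg foot at (243,508) matches a fully swung-out leg at 2.15 rad. The grip is 59 N and steady.

```bash
python3 -c "
from station import ctrl
print(ctrl.finish_job())"
```

```text
the job is handed in; nothing more can be done
None
```

I flipped the kick leg down, then brought the frame upright (about 0.02 rad lean) with the leg fully out, and handed the job in at about 10 s while still gripping the top rail at 59 N; no verdict came back.

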